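# Bring the refilled stapler to the front and close it

## Task

The stapler on the revolving desk caddy has just been refilled and stands with its head up, out of the way at the back or side. Push the caddy round by the lobes on its rim until the stapler's nose points straight to the front edge of the worktop, then with a fingertip swing the head down and press it fully shut, leaving the caddy turned like that. Grasp and lift nothing: the stapler stays in its well and the other things on the caddy stay upright in their compartments, and the things beside the caddy are not to be moved.

Things in the scene. Friction and masses are not known exactly. Their poses are not given: they have to be found in the camera images.
- caddy_base: the fixed round foot of the revolving stationery caddy (220 mm across, 12 mm high). Origin on the caddy's turning axis, at the worktop. Its -x axis points to the front: straight towards the front edge of the worktop (world -x).
- turntable: the caddy's round grey tray; origin on the turning axis, 12 mm above the worktop. Its yaw q (about world z, counter-clockwise from above) is 0 when the stapler's nose points straight to the front; it turns without end either way. The bearing needs less than 1 N at the rim, and the tray stops within a few degrees of where it is left.
- tray_centre (a point): centre of the tray's floor, on the turning axis, 18 mm above the worktop. The tray is 300 mm across; its rim is 30 mm above the worktop, and 3 mm thick dividers on it reach up to 52 mm. The gap between tray and worktop is 12 mm.
- rim_lobe (a point): centre of one of the eight round finger lobes that stand out from the rim, 160 mm from the axis, 21 mm above the worktop. Each is 26 mm wide, spans heights 13 to 29 mm and ends 173 mm from the axis. Lobes lie at angles q + 22.5 deg + k * 45 deg counter-clockwise from world +x. A fingertip beside the rim, between two lobes, pushes a lobe along the arc.
- stapler_nose (a point): front end of the base of the black stapler (base 38 mm wide, 139 mm long), which lies along a radius in a shallow well of the tray: nose at the rim, 139 mm from the axis, hinge 14 mm from the axis and 52 mm above the worktop. The point is 28 mm above the worktop, at angle q + 180 deg counter-clockwise from world +x.
- stapler_head (a joint): opening of the stapler's head about its hinge, rad: 0 shut, up to 1.22 standing open. The head is 28 mm wide and reaches 129 mm from the hinge to its free end. The hinge is stiff: the head stays at the angle where it is left and takes about 1 N at its free end to move; it is swung down towards the nose.
- head_tip (a point): top of the stapler head, 6 mm short of its free end, on its middle line; with the head shut it lies 63 mm above the worktop, 136 mm from the turning axis.
- clip_cup: round black cup of paper clips, 66 mm across, 35 mm tall, in one of the tray's compartments; loose on the tray and rides round with it. Origin at the centre of its underside.
- rubber_stamp: rubber stamp with a turned wooden handle, 27 x 52 x 67 mm, in a compartment; loose on the tray and rides round with it. Origin at the centre of its underside.
- glue_stick: glue stick standing in a round socket, 24 mm across, 88 mm tall; loose on the tray and rides round with it. Origin at the centre of its underside.
- staple_box_1: small cardboard box of staples in a compartment, 34 x 60 x 19 mm; loose on the tray and rides round with it. Origin at the centre of its underside.
- sticky_pad_1: pad of sticky notes in a compartment, 76 x 76 x 12 mm; loose on the tray and rides round with it. Origin at the centre of its underside.
- stapler: the stapler's base, loose in its well. Origin at the middle of its underside, 70 mm from the turning axis; its -y axis points along the stapler to its nose.
- place_stapler (a point): the middle of the stapler's well on the tray's floor.
- staple_box_2: second small box of staples, 34 x 60 x 19 mm, on the worktop left of the caddy; a bystander. Origin at the centre of its underside.
- marker_black: black marker lying on the worktop right of the caddy, 16 x 133 x 19 mm; a bystander. Origin at the centre of its underside.
- scissors: scissors lying on the worktop left of the caddy, 82 x 186 x 9 mm; a bystander. Origin at the centre of its underside.
- eraser: eraser on the worktop right of the caddy, 22 x 54 x 12 mm; a bystander. Origin at the centre of its underside.
There are look-alikes about, which are no part of the job. Leave any green look-alike of the stapler alone.

How it is judged:
By the outcome, as a careful person would: the job done as asked, in the order asked, and still so for the second after the job is handed in, with the robot touching nothing.
It also fails if it takes over 72 s, if anything falls off the work surface, if the arm or the gripper's body presses on something with over 40 N, if the wrist force passes 120 N, or if a joint passes its speed limit or range.

## Robot

A 6-joint arm with a two-finger parallel gripper is mounted at the origin on a cart in front of the work surface, level with it; the furniture and walls round the work are solid. World frame = base frame: x ahead of the robot, y to its left, z up, the work surface at z = 0. Lengths are in mm, angles in rad, forces in N, time in s.
With the tool pointing down it reaches from about 275 to 750 mm from the base axis. Payload 10.2 kg.
Tool frame: the origin (TCP) lies midway between the tips of the shut fingers; the grasp point (between the pads) lies grip_depth behind it (grip_depth is the distance from the TCP to the grasp point, in mm); z points along the fingers, y is the line along which they close (so a half turn about z gives the same grasp; the last joint's range is limited). The gripper opens to 85 mm and grips with 20 to 120 N. Pads are 22 mm wide; open, the fingers measure 114 mm over their backs; the gripper's body (76 mm by 85 mm) begins 54 mm behind the grasp point. The pads swing forward as they close: fully open they stand 13 mm farther back than shut.
Start: joints at [1.067, 0.313, 1.498, -0, 1.331, -0.223], TCP at [145.503, 504.44, 231.294] pointing down, gripper open.
Joint ranges: [-2.94, 2.94], [-0.97, 2.17], [0.19, 2.56], [-1.23, 4.37], [0.02, 3.11], [-2.88, 2.88]. Speed limits (rad/s): [2.39, 2.39, 3.01, 3.14, 3.14, 3.14].

## Interface

Orientations are given as a unit quaternion [w, x, y, z].
In Python, from rig import * gives the robot as it stands.
- The arm moves only by the tool servo_tool, never from a script. Its argument "commands" is a list of rows, each a list of 3 entries, a list of its own where there are three numbers: the gripper command: -1 is fully open, 1 is shut, values between are in proportion, then the shift along the tool's x, y, z in m, then the turn, a rotation vector about the tool's x, y, z in units of 6 degrees (1.0 is 6 degrees). In form: [[grip, [dx, dy, dz], [ax, ay, az]], ...]. A call has 1 to 10 rows; each row shifts and turns the commanded pose from where the row before left it, along the tool's axes as they then stand; what a row does not reach is not made up. A row lasts 1/12 s, in which the tool goes at most 41.7 mm and 7.16 degrees, less where a joint would pass 70% of its speed; a pose out of reach is approached as far as the arm can. A call is refused whole if a number of a shift passes 0.0417 or a number of a turn 1, either way. A call with a gripper value outside its range is refused whole. The fingers move at their own pace and stop on an object; "squeeze" is the grip in N (left out, the last holds). Time passes only in rows, so rows that do not move let the fingers close. It gives the time, the measured TCP pose, the force, the opening and the grip force at its end, in the units of the state.
- sense(): the state, without advancing time (a new reading comes with each control period).
- capture(name): name is "scene" or "side" or "wrist"; returns a dict with "pixels" (480x640x3 uint8, red, green, blue), "z_map" (480x640 float32, mm along the optical axis (not along the pixel's ray), 0 where there is no reading), "fx", "fy", "cx", "cy" (pixels), "rvec" (rotation vector, rad) and "tvec" (3), from world to camera coordinates, as OpenCV has them; the wrist camera has in their place "T_tool_cam" (4x4, takes a point from camera to tool coordinates, whose origin is the TCP and whose axes are the flange's). Camera axes: x right, y down, z forward; pixel columns grow to the right and rows downward; lengths in mm; the calibration is good to about 2 mm. A picture is of the moment at which its call begins: read the wrist's pose just before it.
- finish_job(): hands the job in; it is judged then, once.
The state is a dict: "time_s": time; "joints": joint angles; "dq": joint speeds; "tau": joint torques, N m; "eef_pos": TCP position; "ee_rot": TCP orientation; "force": force on the tool from outside, world axes, zero at the start; "wrist_torque": the same for the moment, N m; "grip_width": opening from 0.0 (shut) to 1.0 (fully open); "grip_force": force on a finger pad.
Only numpy, scipy, OpenCV 4.12 (cv2) and the standard library are available. Lean on these libraries where they do the work, as an engineer would, in place of code of your own. Each camera call takes 0.05 s, during which the arm holds its last target. There are 200 camera calls.

## Working session

There is one attempt and no reset: what is moved stays moved. The work goes in short steps, Python scripts to look and compute and a tool call to move; the robot and the scene stay as the last step left them, time stands still between calls to the robot, and variables do not carry over. Pictures are saved under pics/ and viewed, at most 10 in all, crops included, and the job is handed in when it is done.

Besides the shell and the picture viewer there is one more tool, called after "Call:" by a JSON object that holds its "method" and its "body". servo_tool: Moves the arm, as the interface text tells. Its arguments: {"type":"object","properties":{"commands":{"type":"array"},"squeeze":{"type":"number"}},"required":["commands"]}

```bash
ls; mkdir -p pics
python3 - <<'E'
from rig import *
import cv2,numpy as np
s=sense();print(s)
for n in("scene","side"):
    c=capture(n);cv2.imwrite(f"pics/{n}0.png",c["pixels"][:,:,::-1]);np.savez(f"{n}0.npz",**c)
    R=cv2.Rodrigues(np.array(c["rvec"],float))[0];print(n,(-R.T@np.array(c["tvec"])).round(),c["fx"],R.round(2).tolist())
E
```

```text
pics
{'time_s': 0.0, 'joints': array([ 1.06661867e+00,  3.13464568e-01,  1.49841586e+00, -1.37629979e-06,
        1.33100071e+00, -2.23436804e-01]), 'dq': array([ 0.00049422,  0.00082725, -0.00054702, -0.00154218,  0.00148549,
        0.00028787]), 'tau': array([ 2.80089567e-03, -4.12270331e+01, -2.59735054e+01, -9.84315307e-05,
        4.26843268e-03,  4.63172626e-05]), 'eef_pos': array([145.36782595, 504.2142829 , 230.73560927]), 'ee_rot': array([-2.28618866e-04,  1.39909718e-01,  9.90164055e-01, -6.02312715e-04]), 'force': array([-0.58491448,  0.3954984 ,  0.0240251 ]), 'wrist_torque': array([-0.08514798,  0.0154724 , -0.00288325]), 'grip_force': 0.0, 'grip_width': 0.9991106274265554}
scene [-113. -785. 1045.] 585.5168756914293 [[0.73, -0.68, -0.01], [-0.47, -0.5, -0.73], [0.49, 0.54, -0.69]]
side [ 200. -884.  641.] 470.40007546307817 [[0.92, -0.39, 0.02], [-0.19, -0.49, -0.85], [0.34, 0.78, -0.52]]
```

View pics/scene0.png

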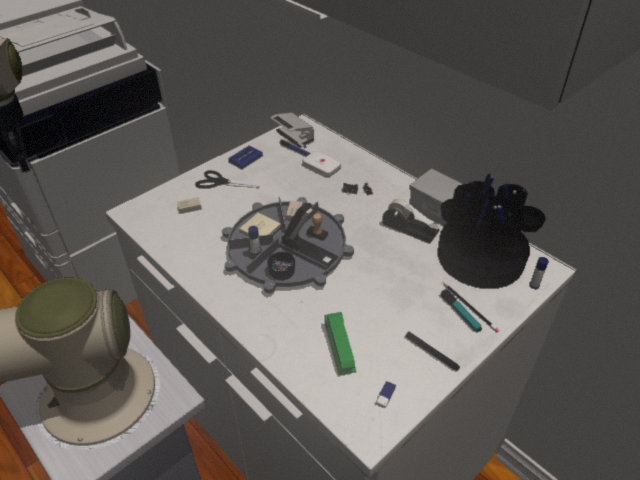

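View pics/side0.png

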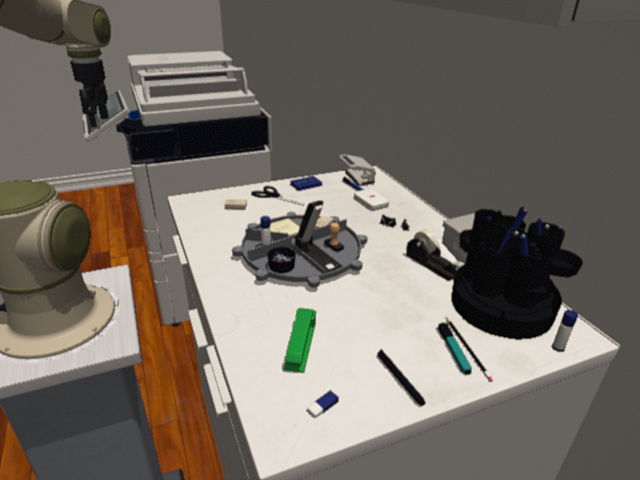

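```bash
cat > h.py <<'E'
import cv2,numpy as np
def ray(c,u,v,h):
    R=cv2.Rodrigues(np.array(c["rvec"],float))[0];o=-R.T@np.array(c["tvec"]).ravel()
    d=R.T@np.array([(u-c["cx"])/c["fx"],(v-c["cy"])/c["fy"],1]);return o+d*(h-o[2])/d[2]
def pts(c):
    z=c["z_map"];v,u=np.mgrid[:480,:640]
    R=cv2.Rodrigues(np.array(c["rvec"],float))[0]
    P=np.stack([(u-c["cx"])/c["fx"]*z,(v-c["cy"])/c["fy"]*z,z],-1)
    return np.where((z>0)[...,None],(P-np.array(c["tvec"]).ravel())@R,np.nan)
E
python3 - <<'E'
from h import *
for n,b in(("scene",(210,180,150,115)),("side",(225,190,150,105))):
    c=dict(np.load(n+"0.npz"));P=pts(c)
    x,y,w,h=b;cv2.imwrite(f"pics/{n}_crop.png",cv2.resize(c["pixels"][y:y+h,x:x+w,::-1],None,fx=5,fy=5,interpolation=cv2.INTER_CUBIC))
    q=P[y:y+h,x:x+w].reshape(-1,3);q=q[(q[:,2]>24)&(q[:,2]<36)]
    (cx,cy),r=cv2.minEnclosingCircle(q[:,:2].astype(np.float32));print(n,cx,cy,r,len(q))
    for k in range(3):
        rr=np.hypot(q[:,0]-cx,q[:,1]-cy);m=(rr>157)&(rr<185)
        a=np.degrees(np.arctan2(q[m,1]-cy,q[m,0]-cx));
    ph=np.angle(np.exp(8j*np.radians(a)).mean())/8
    print("lobe phase mod45",np.degrees(ph), m.sum())
    t=q.copy();T=P[y:y+h,x:x+w].reshape(-1,3);T=T[T[:,2]>95];print("head top pts",T[np.argsort(-T[:,2])][:5].round(),len(T))
c=dict(np.load("scene0.npz"))
print("front edge",[ray(c,u,v,0).round() for u,v in((110,213),(370,474),(567,270),(300,122))])
for n,u,v in(("green",340,340),("eraser",386,394),("marker",432,350),("scis",228,181),("box2",189,204),("nose",333,260),("tape",410,222)):print(n,ray(c,u,v,20 if n!="nose" else 28).round())
E
```

```text
scene 618.4843139648438 67.5576400756836 231.82955932617188 3108
lobe phase mod45 -18.97844990169809 348
head top pts [[581.  -5. 173.]
 [575.  -4. 173.]
 [560.  -8. 172.]
 [557. -10. 172.]
 [578.  -5. 171.]] 418
side 647.98291015625 118.99541473388672 279.1414489746094 2813
lobe phase mod45 22.23212706382295 310
head top pts [[583.  -6. 173.]
 [577.  -9. 173.]
 [582.  -9. 172.]
 [561.  -6. 172.]
 [576.  -6. 172.]] 480
front edge [array([295., 494.,   0.]), array([ 280., -493.,    0.]), array([1003., -474.,    0.]), array([977., 477.,   0.])]
green [ 441. -253.   20.]
eraser [ 415. -410.   20.]
marker [ 564. -405.   20.]
scis [601. 363.  20.]
box2 [462. 354.  20.]
nose [593. -75.  28.]
tape [ 842. -108.   20.]
```

View pics/scene_crop.png

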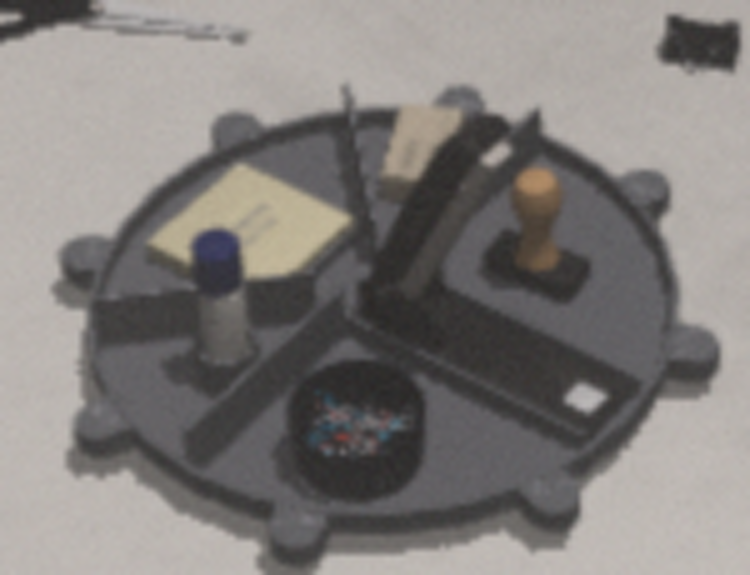

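Run:
```python
from h import *
from scipy.optimize import least_squares
c=dict(np.load("scene0.npz"))
L=np.array([ray(c,210+u/5,180+v/5,28)[:2] for u,v in((460,100),(237,130),(85,256),(98,425),(298,528),(552,496),(692,350),(645,190))])
f=lambda p:np.hypot(*(L-p[:2]).T)-160
s=least_squares(f,[580,60]);C=s.x[:2];print(C.round(1),s.fun.round(1))
a=np.degrees(np.arctan2(*(L-C).T[::-1]));print(a.round(1),L.round().tolist())
print("phase mod45",np.degrees(np.angle(np.exp(8j*np.radians(a)).mean())/8))
for u,v in((635,385),(590,435),(612,410),(585,396)):
    p=ray(c,210+u/5,180+v/5,28)[:2]-C;print("nose",p.round(),np.degrees(np.arctan2(p[1],p[0])),np.hypot(*p))
P=pts(c).reshape(-1,3);m=(np.hypot(*(P[:,:2]-C).T)<180)&(P[:,2]>95);T=P[m]
T=T[np.argsort(T[:,2])];d=T[-150:]-np.r_[C,0];print(np.degrees(np.arctan2(d[:,1].mean(),d[:,0].mean())),d.mean(0),T[-1]-np.r_[C,0])
```

```text
[557.3  56.4] [ 1.5 -2.5 -1.7  0.4 -1.8 -0.6 -1.2 -2.3]
[  34.2   79.1  124.6  169.8 -145.4 -101.   -56.7  -11.5] [[691.0, 147.0], [587.0, 211.0], [467.0, 187.0], [399.0, 85.0], [427.0, -33.0], [527.0, -100.0], [645.0, -76.0], [712.0, 25.0]]
phase mod45 -10.851580259287447
nose [  50. -131.] -69.207206425582 139.87834063912857
nose [  10. -140.] -85.82836235104799 140.44806694338573
nose [  30. -135.] -77.66297033005317 138.49335650744388
nose [  27. -119.] -77.40612754112333 122.34455312261302
-47.83864552072064 [ 109.18618933 -120.57892885  628.62482861] [ 109.7977693  -141.67774741  639.72676254]
```

Candidates: the black stapler on the tray (scene ~310,245), the green stapler (340,340), the grey stapler-like thing at the back (295,128) and the black tape dispenser (410,222). The crop confirms the black one on the tray: its base points to (332,262) and its head is up. The caddy axis is at about (557, 56), with q ≈ 101.6°, so I turn it 101.6° clockwise.

Call:
{"method": "servo_tool", "body": {"commands": [[1,[0,0,0],[0,0,-0.9]],[1,[0,0,0],[0,0,-0.9]],[1,[0,0,0],[0,0,-0.88]],[1,[-0.025,-0.025,0],[0,0,0]],[1,[-0.025,-0.025,0],[0,0,0]],[1,[-0.025,-0.025,0],[0,0,0]],[1,[-0.025,-0.025,0],[0,0,0]],[1,[-0.025,-0.025,0],[0,0,0]],[1,[-0.025,-0.025,0],[0,0,0]],[1,[-0.025,-0.025,0],[0,0,0]]], "squeeze": 40}}

```text
time_s: 0.93
eef_pos: [321.3, 327.9, 231.1]
ee_rot: [-0.0, 0.0, 1.0, -0.0]
force: [0.3, 0.7, 0.2]
grip_width: 0.0
grip_force: 0.0
```

Call:
{"method": "servo_tool", "body": {"commands": [[1,[-0.025,-0.025,0],[0,0,0]],[1,[-0.025,-0.025,0],[0,0,0]],[1,[-0.025,-0.025,0],[0,0,0]],[1,[-0.025,-0.025,0],[0,0,0]],[1,[-0.025,-0.025,0],[0,0,0]],[1,[-0.025,-0.025,0],[0,0,0]],[1,[-0.025,-0.025,0],[0,0,0]],[1,[-0.025,-0.025,0],[0,0,0]],[1,[-0.025,-0.025,0],[0,0,0]],[1,[0,0,0],[0,0,0]]]}}

```text
time_s: 1.77
eef_pos: [548.3, 100.1, 230.2]
ee_rot: [-0.0, 0.002, 1.0, -0.001]
force: [-0.8, -0.4, 0.1]
grip_width: -0.001
grip_force: 0.0
```

Call:
{"method": "servo_tool", "body": {"commands": [[1,[-0.025,-0.0235,0],[0,0,0]],[1,[-0.025,-0.0235,0],[0,0,0]],[1,[-0.025,-0.0235,0],[0,0,0]],[1,[-0.025,-0.0235,0],[0,0,0]],[1,[-0.025,-0.0235,0],[0,0,0]],[1,[-0.025,-0.0235,0],[0,0,0]],[1,[0,0,0.03],[0,0,0]],[1,[0,0,0.03],[0,0,0]],[1,[0,0,0.03],[0,0,0]],[1,[0,0,0],[0,0,0]]]}}

```text
time_s: 2.6
eef_pos: [692.6, -36.0, 134.0]
ee_rot: [-0.006, 0.0, 1.0, 0.001]
force: [-0.4, 0.2, -1.7]
grip_width: 0.001
grip_force: 0.0
```

Run:
```python
from rig import *
from h import *
print(sense()["eef_pos"])
c=capture("scene");a=c["pixels"][150:300,200:380,::-1]
d=capture("side");b=d["pixels"][150:300,220:400,::-1]
cv2.imwrite("pics/appr.png",cv2.resize(np.hstack([a,b]),(792,330),interpolation=cv2.INTER_CUBIC))
```

```text
[692.61258605 -35.99138776 133.99858939]
```

View pics/appr.png

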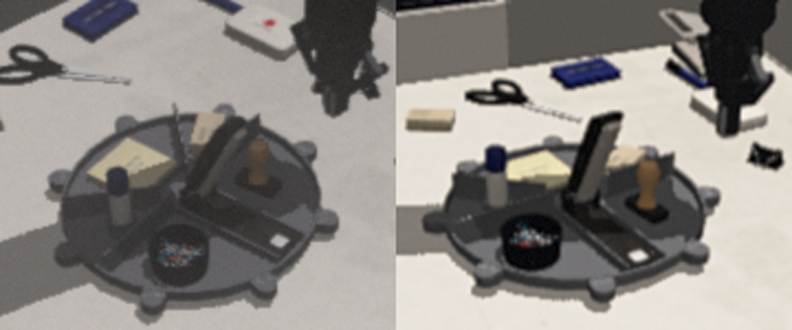

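The gripper hangs clear of the tray's right-back rim, in the gap between two lobes (scene crop tip ~(335,105)). The worktop below it is free, so I lower it.

Call:
{"method": "servo_tool", "body": {"commands": [[1,[-0.01,-0.005,0.02],[0,0,0]],[1,[0,0,0.02],[0,0,0]],[1,[0,0,0.02],[0,0,0]],[1,[0,0,0.02],[0,0,0]],[1,[0,0,0.02],[0,0,0]],[1,[0,0,0.01],[0,0,0]],[1,[0,0,0.005],[0,0,0]],[1,[0,0,0],[0,0,0]],[1,[0,0,0],[0,0,0]],[1,[0,0,0],[0,0,0]]]}}

```text
time_s: 3.53
eef_pos: [706.3, -41.8, 28.2]
ee_rot: [0.001, 0.0, 1.0, -0.0]
force: [-0.1, 0.1, 0.0]
grip_width: 0.0
grip_force: 0.0
```

Run:
```python
import numpy as np
from rig import *
C=np.array([557.3,56.4]);p=sense()["eef_pos"];d=p[:2]-C;print(p,np.hypot(*d),np.degrees(np.arctan2(d[1],d[0])))
# arc waypoints every 2.6deg, r 171
for a in range(-35,-150,-5):
    print(a,(C+171*np.array([np.cos(np.radians(a)),np.sin(np.radians(a))])).round())
```

```text
[706.31034417 -41.79101365  28.22266654] 178.45323710110748 -33.38305828600133
-35 [697. -42.]
-40 [688. -54.]
-45 [678. -65.]
-50 [667. -75.]
-55 [655. -84.]
-60 [643. -92.]
-65 [630. -99.]
-70 [ 616. -104.]
-75 [ 602. -109.]
-80 [ 587. -112.]
-85 [ 572. -114.]
-90 [ 557. -115.]
-95 [ 542. -114.]
-100 [ 528. -112.]
-105 [ 513. -109.]
-110 [ 499. -104.]
-115 [485. -99.]
-120 [472. -92.]
-125 [459. -84.]
-130 [447. -75.]
-135 [436. -65.]
-140 [426. -54.]
-145 [417. -42.]
```

Call:
{"method": "servo_tool", "body": {"commands": [[1,[0.006,-0.004,0.004],[0,0,0]],[1,[0.006,-0.004,0.004],[0,0,0]],[1,[0.006,-0.004,0.003],[0,0,0]],[1,[0.005,-0.0055,0],[0,0,0]],[1,[0.005,-0.0055,0],[0,0,0]],[1,[0.0055,-0.005,0],[0,0,0]],[1,[0.0055,-0.005,0],[0,0,0]],[1,[0.006,-0.0045,0],[0,0,0]],[1,[0.006,-0.0045,0],[0,0,0]],[1,[0.006,-0.004,0],[0,0,0]]]}}

```text
time_s: 4.37
eef_pos: [647.9, -88.1, 15.4]
ee_rot: [0.0, 0.0, 1.0, -0.0]
force: [0.7, 0.3, -0.4]
grip_width: -0.003
grip_force: 0.2
```

Call:
{"method": "servo_tool", "body": {"commands": [[1,[0.006,-0.004,0],[0,0,0]],[1,[0.0065,-0.0035,0],[0,0,0]],[1,[0.0065,-0.0035,0],[0,0,0]],[1,[0.007,-0.0025,0],[0,0,0]],[1,[0.007,-0.0025,0],[0,0,0]],[1,[0.007,-0.0025,0],[0,0,0]],[1,[0.007,-0.0025,0],[0,0,0]],[1,[0.0075,-0.0015,0],[0,0,0]],[1,[0.0075,-0.0015,0],[0,0,0]],[1,[0,0,0],[0,0,0]]]}}

```text
time_s: 5.2
eef_pos: [585.0, -111.8, 15.2]
ee_rot: [-0.001, 0.0, 1.0, 0.0]
force: [0.2, 0.2, -0.1]
grip_width: 0.003
grip_force: 0.0
```

Run:
```python
from rig import *
from h import *
C=np.array([557.3,56.4]);s=sense();p=s["eef_pos"];d=p[:2]-C;print(p,s["force"],np.hypot(*d),np.degrees(np.arctan2(d[1],d[0])))
c=capture("scene");a=c["pixels"][150:300,200:380,::-1]
d=capture("side");b=d["pixels"][150:300,220:400,::-1]
cv2.imwrite("pics/push1.png",cv2.resize(np.hstack([a,b]),(792,330),interpolation=cv2.INTER_CUBIC))
```

```text
[ 585.03310964 -111.79141459   15.21548645] [ 0.24796287  0.21332092 -0.13370757] 170.4625393181332 -80.63674145928009
```

View pics/push1.png

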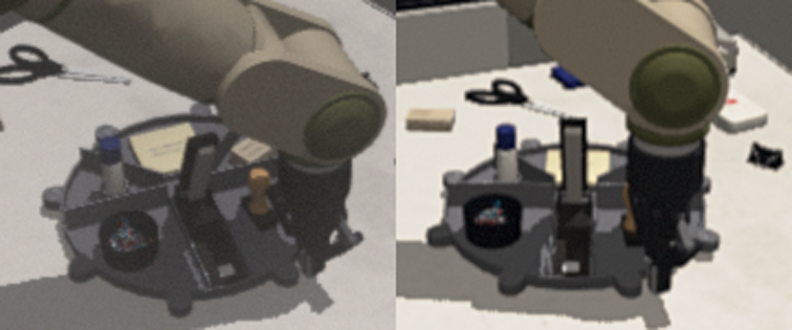

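It's working: the lobe is being pushed, the nose has come round to scene crop (225,268), and the loose things still stand. I carry on round the arc.

Call:
{"method": "servo_tool", "body": {"commands": [[1,[0.0075,-0.001,0],[0,0,0]],[1,[0.0075,-0.001,0],[0,0,0]],[1,[0.0075,-0.0005,0],[0,0,0]],[1,[0.0075,-0.0005,0],[0,0,0]],[1,[0.0075,0.0005,0],[0,0,0]],[1,[0.0075,0.0005,0],[0,0,0]],[1,[0.007,0.001,0],[0,0,0]],[1,[0.007,0.001,0],[0,0,0]],[1,[0.0075,0.0015,0],[0,0,0]],[1,[0.0075,0.0015,0],[0,0,0]]]}}

```text
time_s: 6.13
eef_pos: [511.7, -108.4, 15.3]
ee_rot: [0.0, -0.0, 1.0, -0.0]
force: [0.3, 0.1, 0.4]
grip_width: 0.0
grip_force: 0.2
```

Call:
{"method": "servo_tool", "body": {"commands": [[1,[0.007,0.0025,0],[0,0,0]],[1,[0.007,0.0025,0],[0,0,0]],[1,[0.007,0.0025,0],[0,0,0]],[1,[0.007,0.0025,0],[0,0,0]],[1,[0.0065,0.0035,0],[0,0,0]],[1,[0.0065,0.0035,0],[0,0,0]],[1,[0.0055,0.0035,0],[0,0,0]],[1,[0.004,0.003,0],[0,0,0]],[1,[0.003,0.002,0],[0,0,0]],[1,[0,0,0],[0,0,0]]]}}

```text
time_s: 6.97
eef_pos: [458.4, -82.6, 15.3]
ee_rot: [-0.0, -0.0, 1.0, 0.0]
force: [-0.4, 0.7, 0.2]
grip_width: 0.002
grip_force: 0.0
```

Run:
```python
from rig import *
from h import *
C=np.array([557.3,56.4]);s=sense();p=s["eef_pos"];d=p[:2]-C;print(p,s["force"],np.hypot(*d),np.degrees(np.arctan2(d[1],d[0])))
c=capture("scene");np.savez("s2.npz",**c);a=c["pixels"][180:295,210:360,::-1]
cv2.imwrite("pics/push2.png",cv2.resize(a,None,fx=5,fy=5,interpolation=cv2.INTER_CUBIC))
```

```text
[458.37172732 -82.62635922  15.26870562] [-0.44968154  0.69994041  0.2082449 ] 170.63156710876638 -125.43486555062448
```

View pics/push2.png

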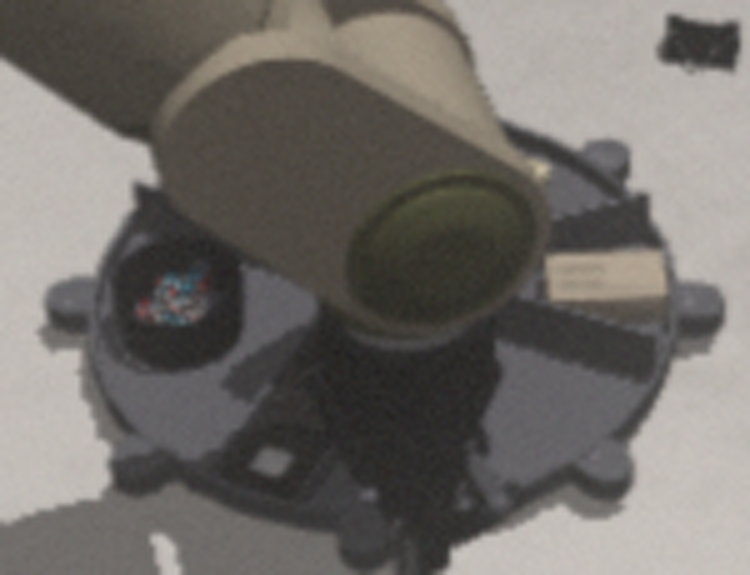

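Run:
```python
from h import *
c=dict(np.load("s2.npz"));C=np.array([557.3,56.4])
L=np.array([ray(c,210+u/5,180+v/5,28)[:2] for u,v in((72,298),(608,157),(700,305),(610,463),(143,466),(364,535))])-C
a=np.degrees(np.arctan2(*L.T[::-1]));print(a.round(1),np.hypot(*L.T).round(1),"phase",np.degrees(np.angle(np.exp(8j*np.radians(a)).mean())/8))
n=ray(c,210+268/5,180+462/5,28)[:2]-C;print(np.degrees(np.arctan2(n[1],n[0])),np.hypot(*n))
for a in range(-125,-150,-2):print(a,(C+170.5*np.array([np.cos(np.radians(a)),np.sin(np.radians(a))])).round(1))
```

```text
[ 136.1    0.4  -44.9  -88.5 -177.  -134.1] [157.7 158.9 159.7 160.  158.9 159.2] phase 1.1615358293016869
-157.416796036127 123.15956783576323
-125 [459.5 -83.3]
-127 [454.7 -79.8]
-129 [450.  -76.1]
-131 [445.4 -72.3]
-133 [441.  -68.3]
-135 [436.7 -64.2]
-137 [432.6 -59.9]
-139 [428.6 -55.5]
-141 [424.8 -50.9]
-143 [421.1 -46.2]
-145 [417.6 -41.4]
-147 [414.3 -36.5]
-149 [411.2 -31.4]
```

Call:
{"method": "servo_tool", "body": {"commands": [[1,[0.0042,0.0033,0],[0,0,0]],[1,[0.0042,0.0033,0],[0,0,0]],[1,[0.0045,0.0039,0],[0,0,0]],[1,[0.0045,0.0039,0],[0,0,0]],[1,[0.0042,0.0042,0],[0,0,0]],[1,[0.0042,0.0042,0],[0,0,0]],[1,[0.0039,0.0045,0],[0,0,0]],[1,[0.0039,0.0045,0],[0,0,0]],[1,[0.0028,0.0035,0],[0,0,0]],[1,[0.0018,0.0024,0],[0,0,0]]]}}

```text
time_s: 7.85
eef_pos: [420.3, -44.9, 15.3]
ee_rot: [-0.0, -0.0, 1.0, 0.0]
force: [-0.2, -0.7, 0.1]
grip_width: 0.002
grip_force: 0.1
```

Call:
{"method": "servo_tool", "body": {"commands": [[1,[0.0017,0.0024,0],[0,0,0]],[1,[0.0017,0.0024,0],[0,0,0]],[1,[0.0012,0.0018,0],[0,0,0]],[1,[0.0009,0.0013,0],[0,0,0]],[1,[0.0007,0.001,0],[0,0,0]],[1,[0.0005,0.0008,0],[0,0,0]],[1,[0,0,0],[0,0,0]],[1,[0,0,0],[0,0,0]]]}}

```text
time_s: 8.52
eef_pos: [414.0, -35.7, 15.3]
ee_rot: [-0.0, 0.0, 1.0, 0.0]
force: [-0.7, 0.8, 0.7]
grip_width: -0.0
grip_force: 0.0
```

Run:
```python
from rig import *
from h import *
C=np.array([557.3,56.4]);s=sense();p=s["eef_pos"];d=p[:2]-C;print(p,s["force"],np.hypot(*d),np.degrees(np.arctan2(d[1],d[0])))
c=capture("scene");np.savez("s3.npz",**c);a=c["pixels"][180:295,210:360,::-1]
cv2.imwrite("pics/push3.png",cv2.resize(a,None,fx=5,fy=5,interpolation=cv2.INTER_CUBIC))
```

```text
[413.98365124 -35.68499669  15.26591988] [-0.69821025  0.75239102  0.70044383] 170.35029332864477 -147.27805463007346
```

View pics/push3.png

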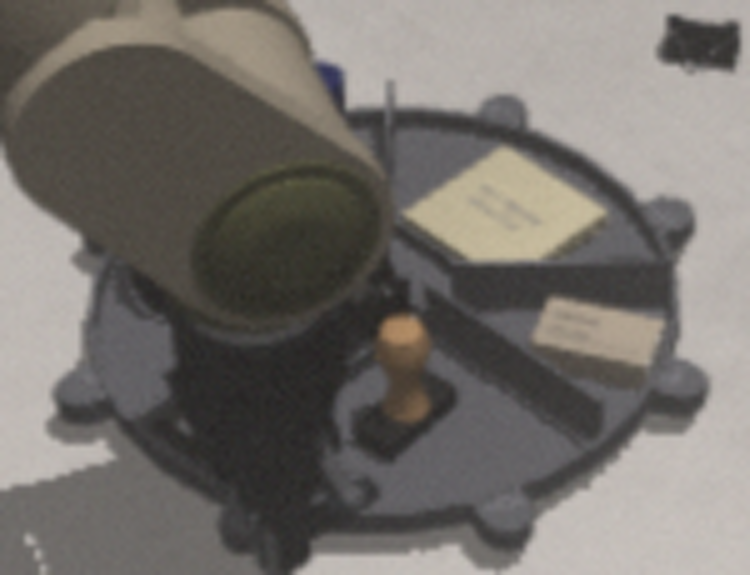

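Run:
```python
from h import *
c=dict(np.load("s3.npz"));C=np.array([557.3,56.4])
L=np.array([ray(c,210+u/5,180+v/5,28)[:2] for u,v in((502,109),(669,217),(680,382),(503,510),(80,390))])-C
a=np.degrees(np.arctan2(*L.T[::-1]));print(a.round(1),np.hypot(*L.T).round(1),"q",np.degrees(np.angle(np.exp(8j*np.radians(a-22.5)).mean())/8))
```

```text
[  25.5  -20.3  -65.1 -109.9  160.3] [160.7 158.5 159.2 156.5 159.3] q 2.616064930345984
```

Call:
{"method": "servo_tool", "body": {"commands": [[1,[0.001,0.0016,0],[0,0,0]],[1,[0.001,0.0016,0],[0,0,0]],[1,[0.0007,0.0011,0],[0,0,0]],[1,[0.0004,0.0006,0],[0,0,0]],[1,[0,0,0],[0,0,0]],[1,[0,0,0],[0,0,0]],[1,[-0.002,-0.004,0],[0,0,0]],[1,[-0.002,-0.006,0],[0,0,0]],[1,[0.002,-0.01,-0.02],[0,0,0]],[1,[0.002,-0.01,-0.04],[0,0,0]]]}}

```text
time_s: 9.4
eef_pos: [409.1, -60.8, 73.4]
ee_rot: [-0.003, 0.0, 1.0, 0.002]
force: [0.4, -0.4, 0.2]
grip_width: -0.005
grip_force: 0.0
```

Call:
{"method": "servo_tool", "body": {"commands": [[1,[0.005,-0.03,-0.025],[0,0,0]],[1,[0.005,-0.03,-0.025],[0,0,0]],[1,[0.005,-0.03,-0.025],[0,0,0]],[1,[0.005,-0.03,-0.025],[0,0,0]],[1,[0.005,-0.03,-0.025],[0,0,0]],[1,[0.005,-0.03,-0.025],[0,0,0]],[1,[0,-0.02,0],[0,0,0]],[1,[0,0,0],[0,0,0]]]}}

```text
time_s: 10.07
eef_pos: [380.6, -264.8, 226.4]
ee_rot: [0.001, 0.002, 1.0, -0.001]
force: [0.3, -0.2, -0.5]
grip_width: 0.001
grip_force: 0.0
```

Run:
```python
from rig import *
from h import *
c=capture("scene");np.savez("s4.npz",**c);a=c["pixels"][180:295,210:360,::-1]
cv2.imwrite("pics/q4.png",cv2.resize(a,None,fx=5,fy=5,interpolation=cv2.INTER_CUBIC))
```

```text
(no output)
```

View pics/q4.png

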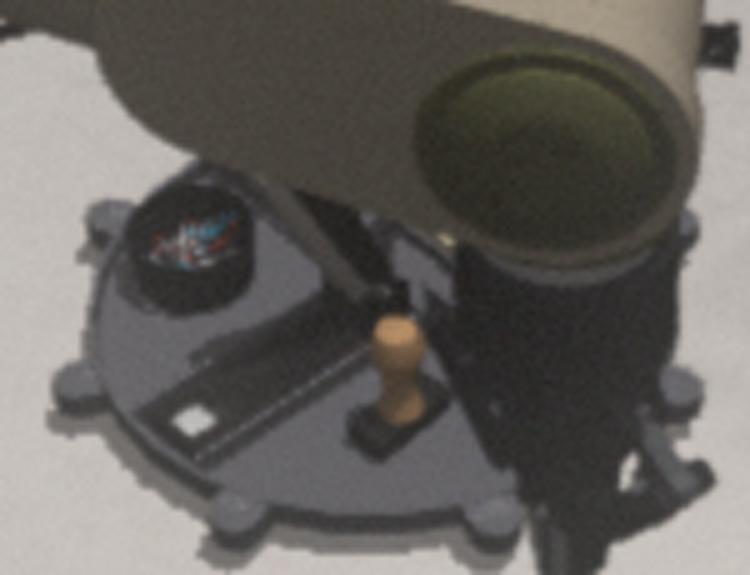

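Run:
```python
from h import *
c=dict(np.load("s4.npz"));C=np.array([557.3,56.4])
r=lambda u,v,h:ray(c,210+u/5,180+v/5,h)[:2]-C
L=np.array([r(u,v,28) for u,v in((110,215),(80,380),(240,510),(496,511),(683,382))])
a=np.degrees(np.arctan2(*L.T[::-1]));print(a.round(1),np.hypot(*L.T).round(1),"q",np.degrees(np.angle(np.exp(8j*np.radians(a-22.5)).mean())/8))
n=r(193,420,29);print("plate",n,np.degrees(np.arctan2(n[1],n[0])))
print("well edge",r(200,461,22),r(372,357,22))
```

```text
[ 112.8  157.9 -156.5 -111.1  -64.9] [159.1 157.4 155.9 155.8 160.6] q 1.1457864884310567
plate [-122.96588298   -1.4430366 ] -179.3276499990801
well edge [-133.76288668  -19.61726854] [-27.34749271 -22.55486284]
```

Call:
{"method": "servo_tool", "body": {"commands": [[1,[-0.015,0.03,0],[0,0,0]],[1,[-0.016,0.03,0],[0,0,0]],[1,[-0.016,0.03,0],[0,0,0]],[1,[-0.016,0.03,0],[0,0,0]],[1,[-0.016,0.03,0],[0,0,0]],[1,[-0.016,0.03,0],[0,0,0]],[1,[-0.016,0.03,0],[0,0,0]],[1,[-0.016,0.03,0],[0,0,0]],[1,[-0.016,0.03,0],[0,0,0]],[1,[-0.016,0.03,0],[0,0,0]]]}}

```text
time_s: 10.95
eef_pos: [539.8, 41.7, 224.7]
ee_rot: [-0.001, -0.0, 1.0, 0.0]
force: [1.0, -1.5, -0.9]
grip_width: 0.001
grip_force: 0.0
```

Call:
{"method": "servo_tool", "body": {"commands": [[1,[-0.012,0.02,0],[0,0,0]],[1,[0,0,0],[0,0,0]],[1,[0,0,0],[0,0,0]],[1,[0,0,0],[0,0,0]]]}}

```text
time_s: 11.28
eef_pos: [551.3, 59.2, 224.8]
ee_rot: [-0.001, -0.0, 1.0, -0.0]
force: [-0.7, -0.0, 0.5]
grip_width: 0.0
grip_force: 0.0
```

Call:
{"method": "servo_tool", "body": {"commands": [[1,[0,-0.0025,0.018],[0,0,0]],[1,[0,0,0.018],[0,0,0]],[1,[0,0,0.016],[0,0,0]],[1,[0,0,0.01],[0,0,0]],[1,[0.005,0,0],[0,0,0]],[1,[0.005,0,0],[0,0,0]],[1,[0.004,0,0],[0,0,0]],[1,[0.004,0,0],[0,0,0]],[1,[0.003,0,0],[0,0,0]],[1,[0,0,0],[0,0,0]]]}}

```text
time_s: 12.12
eef_pos: [530.6, 56.7, 163.9]
ee_rot: [0.0, 0.0, 1.0, -0.0]
force: [0.2, -0.6, 0.0]
grip_width: -0.001
grip_force: 0.0
```

Run:
```python
from rig import *
from h import *
print(sense()["force"])
c=capture("side");a=c["pixels"][130:290,210:400,::-1]
cv2.imwrite("pics/head5.png",cv2.resize(a,None,fx=4,fy=3.7,interpolation=cv2.INTER_CUBIC))
for f in(70,60,50,40,30,20,10,0):
    t=np.radians(f);r=116;print(f,round(543-r*np.cos(t)+11*np.sin(t)+11,1),round(52+r*np.sin(t)+11*np.cos(t),1))
```

```text
[ 0.1604508  -0.59578078  0.04386478]
70 524.7 164.8
60 505.5 158.0
50 487.9 147.9
40 472.2 135.0
30 459.0 119.5
20 448.8 102.0
10 441.7 83.0
0 438.0 63.0
```

View pics/head5.png

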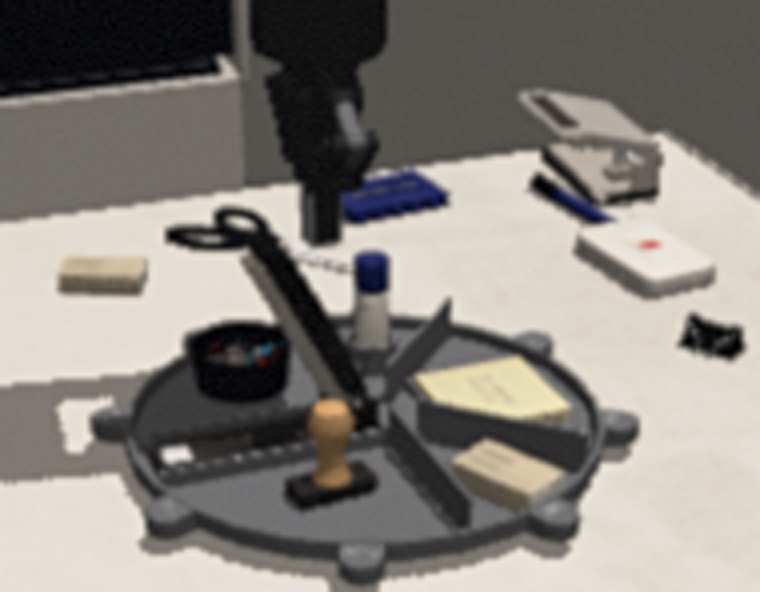

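The stapler's nose now points to the front. Its head is up at about 60° (free end ~(255,235) in the crop) and the fingertip stands behind it at (320,240). Next I swing the head down along the arc.

Call:
{"method": "servo_tool", "body": {"commands": [[1,[0.008,0,0.002],[0,0,0]],[1,[0.008,0,0.002],[0,0,0]],[1,[0.005,0,0.001],[0,0,0]],[1,[0.005,0,0.001],[0,0,0]],[1,[0.0059,0,0.0034],[0,0,0]],[1,[0.0059,0,0.0034],[0,0,0]],[1,[0.0059,0,0.0034],[0,0,0]],[1,[0.0052,0,0.0043],[0,0,0]],[1,[0.0052,0,0.0043],[0,0,0]],[1,[0.0052,0,0.0043],[0,0,0]]]}}

```text
time_s: 13.0
eef_pos: [471.1, 56.7, 133.7]
ee_rot: [-0.0, 0.0, 1.0, 0.0]
force: [0.2, 0.4, 0.8]
grip_width: -0.003
grip_force: 0.1
```

Call:
{"method": "servo_tool", "body": {"commands": [[1,[0.0044,0,0.0052],[0,0,0]],[1,[0.0044,0,0.0052],[0,0,0]],[1,[0.0044,0,0.0052],[0,0,0]],[1,[0.0034,0,0.0058],[0,0,0]],[1,[0.0034,0,0.0058],[0,0,0]],[1,[0.0034,0,0.0058],[0,0,0]],[1,[0.0024,0,0.0063],[0,0,0]],[1,[0.0024,0,0.0063],[0,0,0]],[1,[0.0024,0,0.0063],[0,0,0]],[1,[0,0,0],[0,0,0]]]}}

```text
time_s: 13.83
eef_pos: [440.0, 56.8, 81.0]
ee_rot: [-0.001, 0.0, 1.0, 0.0]
force: [-0.7, 0.7, -0.3]
grip_width: 0.002
grip_force: 0.0
```

Call:
{"method": "servo_tool", "body": {"commands": [[1,[0.001,0,0.005],[0,0,0]],[1,[0.001,0,0.005],[0,0,0]],[1,[0.001,0,0.004],[0,0,0]],[1,[0,0,0.003],[0,0,0]],[1,[0,0,0.001],[0,0,0]],[1,[0,0,0.001],[0,0,0]],[1,[0,0,0],[0,0,0]]]}}

```text
time_s: 14.42
eef_pos: [438.1, 56.7, 63.2]
ee_rot: [-0.0, 0.0, 1.0, 0.0]
force: [-0.3, 0.4, -1.1]
grip_width: 0.001
grip_force: 0.0
```

Call:
{"method": "servo_tool", "body": {"commands": [[1,[0,0,0.001],[0,0,0]],[1,[0,0,0.001],[0,0,0]],[1,[0,0,0.001],[0,0,0]],[1,[0,0,0],[0,0,0]],[1,[0,0,0],[0,0,0]]]}}

```text
time_s: 14.83
eef_pos: [438.2, 56.7, 60.8]
ee_rot: [0.0, 0.0, 1.0, -0.0]
force: [-1.8, 0.7, 8.2]
grip_width: 0.001
grip_force: 4.1
```

Call:
{"method": "servo_tool", "body": {"commands": [[1,[0,0,0.001],[0,0,0]],[1,[0,0,0.001],[0,0,0]],[1,[0,0,0],[0,0,0]],[1,[0,0,0],[0,0,0]]]}}

```text
time_s: 15.17
eef_pos: [438.3, 56.7, 60.2]
ee_rot: [0.0, -0.0, 1.0, -0.0]
force: [-10.1, -0.1, 27.3]
grip_width: -0.0
grip_force: 14.5
```

The head has reached a hard stop (27 N at the expected height), so I retreat straight up and then clear to the left.

Call:
{"method": "servo_tool", "body": {"commands": [[1,[0,0,-0.002],[0,0,0]],[1,[0,0,-0.004],[0,0,0]],[1,[0,0,-0.02],[0,0,0]],[1,[0,0,-0.035],[0,0,0]],[1,[0,0,-0.035],[0,0,0]],[1,[0,0,-0.035],[0,0,0]],[1,[0,0,-0.035],[0,0,0]],[1,[0.01,0.025,0],[0,0,0]],[1,[0.01,0.03,0],[0,0,0]],[1,[0.01,0.03,0],[0,0,0]]]}}

```text
time_s: 16.0
eef_pos: [407.7, 142.4, 224.8]
ee_rot: [0.001, 0.001, 1.0, 0.0]
force: [0.1, 0.3, -1.3]
grip_width: 0.003
grip_force: 0.0
```

Call:
{"method": "servo_tool", "body": {"commands": [[1,[0.01,0.03,0],[0,0,0]],[1,[0.01,0.03,0],[0,0,0]],[1,[0.01,0.03,0],[0,0,0]],[1,[0.01,0.03,0],[0,0,0]],[1,[0.01,0.03,0],[0,0,0]],[1,[0.01,0.03,0],[0,0,0]],[1,[0.01,0.03,0],[0,0,0]],[1,[0.01,0.03,0],[0,0,0]],[1,[0.01,0.03,0],[0,0,0]],[1,[0,0,0],[0,0,0]]]}}

```text
time_s: 16.83
eef_pos: [316.1, 415.3, 223.9]
ee_rot: [-0.0, -0.002, 1.0, 0.001]
force: [0.7, 0.3, 0.0]
grip_width: -0.0
grip_force: 0.0
```

Run:
```python
from rig import *
from h import *
print(sense()["eef_pos"])
c=capture("scene");np.savez("s6.npz",**c);a=c["pixels"][180:295,210:360,::-1]
cv2.imwrite("pics/fin6.png",cv2.resize(a,None,fx=5,fy=5,interpolation=cv2.INTER_CUBIC))
```

```text
[316.12589842 415.27018854 223.93956763]
```

View pics/fin6.png

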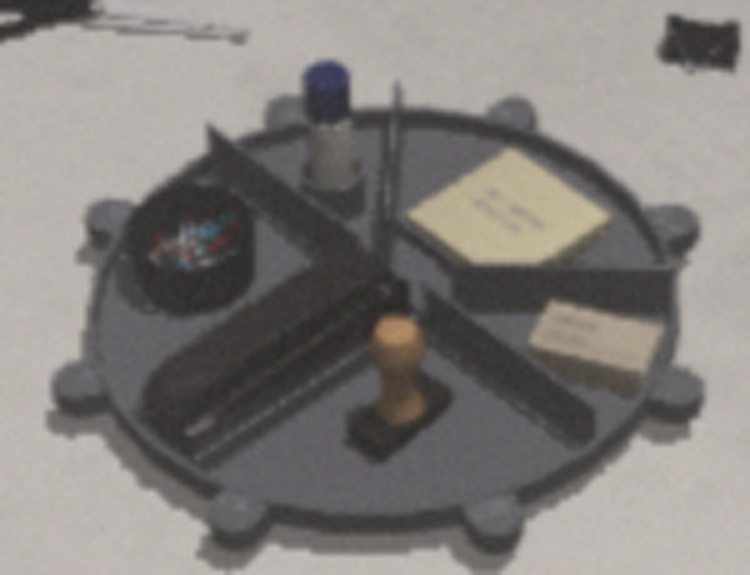

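The stapler is shut, with its head lying along the base (from (380,280) to (160,390)), and everything stands upright. One last measurement of the yaw.

Run:
```python
from h import *
from scipy.optimize import least_squares
c=dict(np.load("s6.npz"))
L=np.array([ray(c,210+u/5,180+v/5,28)[:2] for u,v in((285,108),(512,110),(673,222),(677,385),(496,512),(239,512),(78,382),(110,216))])
C=least_squares(lambda p:np.hypot(*(L-p).T)-160,[557,56]).x;a=np.degrees(np.arctan2(*(L-C).T[::-1]))
print(C,a.round(1),"q",np.degrees(np.angle(np.exp(8j*np.radians(a-22.5)).mean())/8))
P=pts(c).reshape(-1,3);d=P-np.r_[C,0]
m=(d[:,0]<-20)&(d[:,0]>-150)&(abs(d[:,1])<30)&(d[:,2]>50)&(d[:,2]<80);h=d[m]
for x in range(-140,-20,20):
    k=h[(h[:,0]>=x)&(h[:,0]<x+20)];print(x+10,k[:,1].mean().round(1),k[:,2].max().round(),len(k))
```

```text
[559.01051775  58.35649053] [  68.6   23.2  -22.8  -66.8 -111.5 -156.   159.1  113.9] q 0.9684867965000217
-130 -2.9 63.0 100
-110 -3.2 66.0 93
-90 -3.5 67.0 93
-70 -4.4 67.0 94
-50 -3.2 69.0 88
-30 -3.9 70.0 93
```

```bash
python3 -c "
from rig import *
print(finish_job())"
```

```text
the job is handed in; nothing more can be done
None
```

The job is handed in: the caddy is turned so the stapler's nose points straight to the front (within about 1°), and the head was swung down and pressed shut to a hard stop. In the last picture everything on the caddy stood upright; I did not re-measure the things beside it.

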